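# Lock the walnut thimble-card stand with its T-headed key

### The job

Take the brass T-headed key from its walnut rest and lock the card stand with it: pass the T-head through the slot in the stand's brass plate, press it down gently against the spring, turn it a quarter turn clockwise (seen from above) to the stop, then ease off so that the spring seats it, and let go, leaving the key upright and locked. The plate is not exactly where the stand's pose suggests, so find the slot without forcing the key, and leave the thimbles, the turtle and the brass pear where they are.

Things in the scene. Friction and masses are not known exactly. Their poses are not given: they have to be found in the camera images.
- key: Brass key, 71 mm tall, 0.07 to 0.12 kg, upright. Origin: centre of the T-head's underside. T-head 26 mm along x, 9 mm along y, z 0 to 7 mm; stem 8 mm diameter to z 41; flat bow 34 mm along x, 12 mm thick along y, z 41 to 71, parallel to the T-head, with wooden inlays. Same after a half turn. Grip the bow across its 12 mm at z about 56.
- rest: Fixed walnut key rest 60 x 46 x 22 mm (x, y, z), origin under its centre. Its open-topped pocket, 30 x 13 mm, 16 mm deep, floor at z 6 mm, holds the key's T-head loosely; the key lifts straight out.
- stand: Fixed walnut stand. Origin: on the glass shelf under the middle of its lock block (80 mm along x, 114 mm along y, walnut to z 41 mm). A rack with six angled grooves and four paper cards (tops about 85 mm high) runs from y 57 to 300 mm. A 4 mm brass plate, 52 mm along x, 86 mm along y, lies on the lock block, its top at z 45 mm.
- lock (a point): Middle of the lock block at the plate's top face (z 45 mm), axes as the stand's. The plate has a through slot, 30 mm long along x, 11.5 mm wide along y. It is centred here in x, but plate and slot sit up to 13 mm off to either side along y; this differs at each start and is not measured: see it or feel for it. The plate stays put when pushed. Key on stand: keep under 30 N.
- turn_depth (a point): Point 16 mm under lock: a good depth for the T-head's underside while turning. A spring plunger waits 9 mm below the plate's top, takes 3 N at first, 6 N here, and bottoms hard at 21 mm. Pressed 15 to 20 mm deep, the T-head clears the plate and turns clockwise seen from above to a hard stop at about 90 degrees; it cannot turn the other way.
- locked_depth (a point): Point 11 mm under lock: where the T-head's underside rests when locked. Let up after the quarter turn, the spring lifts the crosswise T-head into a shallow notch under the plate, 3 mm deep, which stops it turning back.
- bronze_thimble: Loose dark bronze thimble, 24 mm diameter, 26 mm tall, standing on the shelf before the lock block; origin under its centre. Leave alone.
- bisque_thimble: Loose white bisque thimble with a blue band, 24 mm diameter, 26 mm tall, beyond the lock block; origin under its centre. Leave alone.
- turtle: Loose grey-green soapstone turtle, 65 x 45 x 28 mm, head to its -x; origin under its shell. Leave alone.
- pear_weight: Loose brass pear-shaped weight, 46 mm diameter, 57 mm tall, beside the lock block; origin under its centre. Leave alone.
There are look-alikes about, which are no part of the job. Of the things shaped like the key, the brass one is meant.

How it is judged (in metres and radians):
On the way, in this order (a step that is already met when the one before it is completed fails the run):
1. the T-head has passed down through the slot, in line with it (horizontal distance between key and lock below 0.017 m and z of key in the frame of lock below -0.012 m and angle between the x axis of key and the x axis of stand, either way round below 0.3 rad), for 0.05 s.
2. the T-head is turned crosswise under the plate (horizontal distance between key and lock below 0.017 m and z of key in the frame of lock below -0.008 m and angle between the x axis of key and the y axis of stand, either way round below 0.25 rad), for 0.1 s.
At the end, for the whole second after the job is handed in: The key is released and at rest in the stand's lock, upright within 0.15 rad, its T-head within 0.25 rad of crosswise to the slot, lifted into the notch: underside 9 to 13.5 mm below the plate's top, and within 17 mm of the lock point horizontally (horizontal distance between key and lock below 0.017 m and z of key in the frame of lock between -0.0135 and -0.009 m and angle between the x axis of key and the y axis of stand, either way round below 0.25 rad and angle between key's own z axis and vertical below 0.15 rad and linear speed of key below 0.02 m/s and contact force between the fingers and key below 0.1 N); the robot touches nothing.
It fails at once if the key is pressed against the stand with more than 30 N (contact force between key and stand above 30 N).
It fails at once if the bronze thimble is moved by more than 15 mm or tipped over (distance of bronze_thimble from where it was at the start of the episode above 0.015 m or angle between bronze_thimble's own z axis and vertical above 0.5 rad).
It fails at once if the bisque thimble is moved by more than 15 mm or tipped over (distance of bisque_thimble from where it was at the start of the episode above 0.015 m or angle between bisque_thimble's own z axis and vertical above 0.5 rad).
It fails at once if the turtle is moved by more than 15 mm or tipped over (distance of turtle from where it was at the start of the episode above 0.015 m or angle between turtle's own z axis and vertical above 0.5 rad).
It fails at once if the pear weight is moved by more than 15 mm or tipped over (distance of pear_weight from where it was at the start of the episode above 0.015 m or angle between pear_weight's own z axis and vertical above 0.5 rad).
It also fails if it takes over 62 s, if anything falls off the work surface, if the arm or the gripper's body presses on something with over 40 N, if the wrist force passes 120 N, or if a joint passes its speed limit or range.

### The arm

A 6-joint arm with a two-finger parallel gripper is mounted at the origin on the work surface. World frame = base frame: x ahead of the robot, y to its left, z up, the work surface at z = 0. Lengths are in mm, angles in rad, forces in N, time in s.
With the tool pointing down it reaches from about 375 to 975 mm from the base axis. Payload 3.8 kg.
Tool frame: the origin (TCP) lies on the centre line of the jaws, within the pads' length; the fingertips stand 14 mm ahead of it and the grasp point (between the pads) lies 5 mm behind it; z points along the fingers, y is the line along which they close (so a half turn about z gives the same grasp; the last joint's range is limited). The gripper opens to 88 mm and grips with 3 to 60 N. Pads are 18 mm wide; open, the fingers measure 123 mm over their backs; the gripper's body (75 mm by 187 mm) begins 45 mm behind the grasp point.
Start: joints at [-1.354, 0.264, 1.604, -0, 1.274, -0.037], TCP at [169.476, -653.373, 252.706] pointing down, gripper open.
Joint ranges: [-2.63, 2.63], [-0.94, 2.18], [0.31, 2.57], [-1.31, 4.45], [0, 2.66], [-2.55, 2.55]. Speed limits (rad/s): [2.57, 2.57, 3.14, 3.14, 3.14, 3.14].

### API

Orientations are given as [roll, pitch, yaw] about the fixed x, y, z axes, in that order (R = Rz(yaw) Ry(pitch) Rx(roll)).
In Python, from plant import manip gives the robot as it stands.
- The arm moves only by the tool play_rows, never from a script. Its argument "moves" is a list of rows, each a list of 2 entries, a list of its own where there are three numbers: the shift along the tool's x, y, z in cm, then the turn, a rotation vector about the tool's x, y, z in degrees. In form: [[[dx, dy, dz], [ax, ay, az]], ...]. A call has 1 to 20 rows; each row shifts and turns the commanded pose from where the row before left it, along the tool's axes as they then stand; what a row does not reach is not made up. A row lasts 1/8 s, in which the tool goes at most 62.5 mm and 10.7 degrees, less where a joint would pass 70% of its speed; a pose out of reach is approached as far as the arm can. A call is refused whole if a number of a shift passes 6.25 or a number of a turn 10.7, either way. A call with a gripper value outside its range is refused whole. "grip" is the closure, from 0 (fully open) to 1 (shut), set as the call begins (left out, the last holds). The fingers move at their own pace and stop on an object; "newtons" is the grip in N (left out, the last holds). Time passes only in rows, so rows that do not move let the fingers close. It gives the time, the measured TCP pose, the force, the opening and the grip force at its end, in the units of the state.
- manip.observe(): the state, without advancing time (a new reading comes with each control period).
- manip.read_camera(name): name is "scene" or "top"; returns a dict with "frame" (480x640x3 uint8, red, green, blue), "mtx" (3x3 intrinsics, pixels), "extrinsics" (4x4, takes a point from camera to world coordinates). Camera axes: x right, y up, looking along -z (the intrinsics and any distortion apply to the point x, -y, -z); pixel columns grow to the right and rows downward; lengths in mm; the calibration is good to about 2 mm. A picture is of the moment at which its call begins. There is no depth.
- manip.finish_job(): hands the job in; it is judged then, once.
The state is a dict: "time": time; "q": joint angles; "qd": joint speeds; "joint_torque": joint torques, N m; "eef_pos": TCP position; "ee_rot": TCP orientation; "wrist_force": force on the tool from outside, world axes, zero at the start; "torque": the same for the moment, N m; "grip_width": finger opening in mm; "gripper_force": force on a finger pad.
Only numpy, scipy, OpenCV 4.12 (cv2) and the standard library are available. Lean on these libraries where they do the work, as an engineer would, in place of code of your own. Each camera call takes 0.05 s, during which the arm holds its last target. There are 200 camera calls.

## Working session

There is one attempt and no reset: what is moved stays moved. The work goes in short steps, Python scripts to look and compute and a tool call to move; the robot and the scene stay as the last step left them, time stands still between calls to the robot, and variables do not carry over. Pictures are saved under pics/ and viewed, at most 10 in all, crops included, and the job is handed in when it is done.

Besides the shell and the picture viewer there is one more tool, called after "Call:" by a JSON object that holds its "method" and its "body". play_rows: Moves the arm, as the interface text tells. Its arguments: {"type":"object","properties":{"moves":{"type":"array","items":{"type":"array"}},"grip":{"type":"number"},"newtons":{"type":"number"}},"required":["moves"]}

```bash
ls; mkdir -p pics
python3 - <<'E'
from plant import manip
import cv2,pickle
d={}
for n in("scene","top"):
    c=manip.read_camera(n);d[n]=c;cv2.imwrite(f"pics/{n}0.png",c["frame"][:,:,::-1]);print(n,c["mtx"],c["extrinsics"],[k for k in c])
pickle.dump(d,open("cam0.pkl","wb"))
print(manip.observe())
E
```

```text
pics
scene [[480.53871707   0.         314.56970628]
 [  0.         480.53871707 238.70477317]
 [  0.           0.           1.        ]] [[-6.46326626e-01 -4.47000555e-01  6.18427358e-01  9.92984935e+02]
 [ 7.63059120e-01 -3.76880601e-01  5.25073130e-01  2.31067614e+02]
 [-1.63470625e-03  8.11265380e-01  5.84675817e-01  4.77872520e+02]
 [ 0.00000000e+00  0.00000000e+00  0.00000000e+00  1.00000000e+00]] ['frame', 'mtx', 'extrinsics']
top [[438.15167373   0.         328.10814066]
 [  0.         438.15167373 237.25599611]
 [  0.           0.           1.        ]] [[-1.45883593e-02  9.90831697e-01 -1.34312057e-01  4.67739556e+02]
 [-9.99111088e-01 -1.97580246e-02 -3.72377998e-02 -1.37158778e+02]
 [-3.95501332e-02  1.33649427e-01  9.90239172e-01  7.90027093e+02]
 [ 0.00000000e+00  0.00000000e+00  0.00000000e+00  1.00000000e+00]] ['frame', 'mtx', 'extrinsics']
{'time': 0.1, 'q': array([-1.35391807e+00,  2.64689333e-01,  1.60518361e+00,  2.62775588e-05,
        1.27370349e+00, -3.69193121e-02]), 'qd': array([-0.00052347, -0.0027274 , -0.00332399, -0.00079605,  0.00067633,
        0.00091191]), 'joint_torque': array([-4.33124137e-05, -5.03617787e+01, -3.58071756e+01,  7.31195323e-02,
        2.33616529e-02, -6.24824497e-05]), 'eef_pos': array([ 169.34666787, -652.8022874 ,  251.53378392]), 'ee_rot': array([-3.13961115e+00, -9.83171082e-05,  2.53789759e-01]), 'wrist_force': array([0.05939906, 0.51312526, 0.35507109]), 'torque': array([-0.00889769, -0.01244487,  0.03107456]), 'gripper_force': 0.0, 'grip_width': 87.77832465645686}
```

View pics/scene0.png

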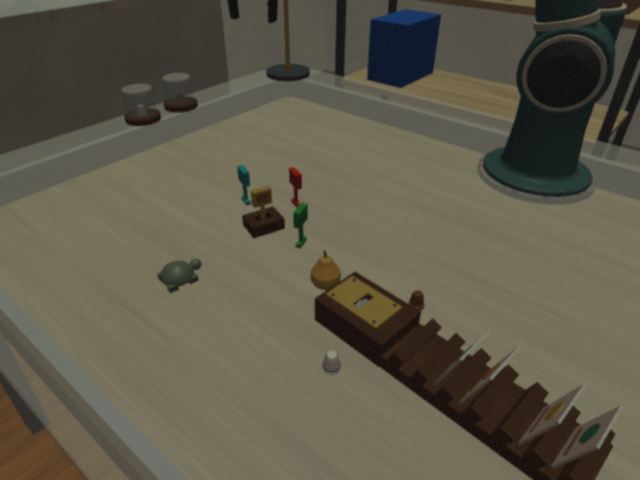

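View pics/top0.png

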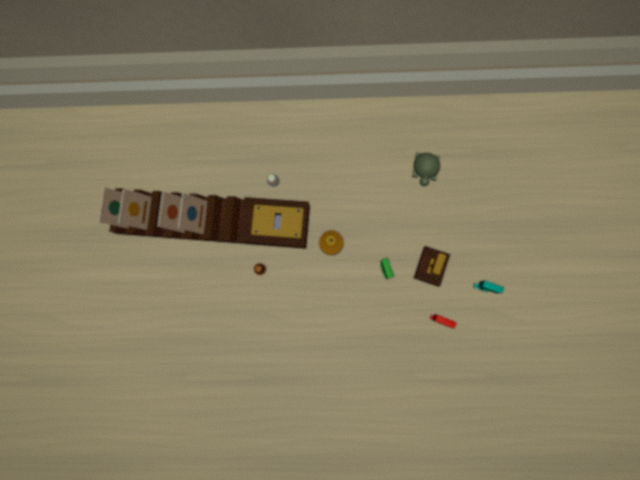

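The scene picture shows the key in its rest at about (263,210) and the plate with its slot at about (363,300). In the top view the rest is at (432,266), the plate at (277,221) and the slot at (278,222). Next, an enlarged composite.

Run:
```python
import cv2,pickle,numpy as np
d=pickle.load(open("cam0.pkl","rb"))
def crop(n,x,y,w,h,s):
    im=cv2.resize(d[n]["frame"][y:y+h,x:x+w,::-1],None,fx=s,fy=s,interpolation=cv2.INTER_CUBIC)
    im=cv2.convertScaleAbs(im,alpha=1.5)
    for i in range(0,w,10):
        cv2.line(im,(i*s,0),(i*s,4),(255,255,255),1);cv2.putText(im,str(x+i),(i*s,14),0,.32,(255,255,255),1)
    for j in range(0,h,10):
        cv2.line(im,(0,j*s),(4,j*s),(255,255,255),1);cv2.putText(im,str(y+j),(5,j*s+4),0,.32,(255,255,255),1)
    return im
a=np.hstack([crop("top",232,190,80,60,5),crop("top",405,240,60,60,5)[:, :300]])
b=np.hstack([crop("scene",310,270,120,90,3)[:, :360],crop("scene",235,180,60,60,5)[:270,:300]])
b=np.hstack([b,np.zeros((270,40,3),np.uint8)])
cv2.imwrite("pics/comp.png",np.vstack([a,b]));print(np.vstack([a,b]).shape)
```

```text
(570, 700, 3)
```

View pics/comp.png

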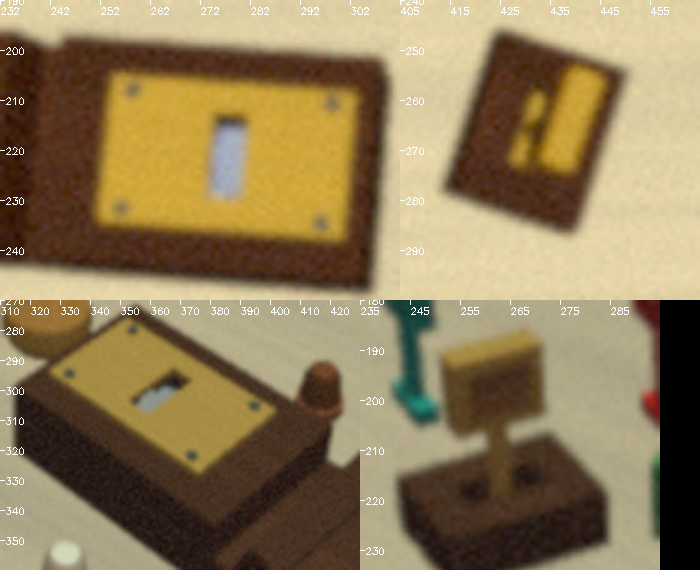

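The composite shows, in the top view, the plate corners (254.4,204.4), (303.8,208), (301.4,238.4), (251,234.8), with the slot centred at (277.6,221.4). The bow's top face is centred at about (439.7,264). Now to world coordinates.

```bash
cat > h.py <<'E'
import numpy as np,pickle
d=pickle.load(open("cam0.pkl","rb"))
def w(n,px,z,c=None):
    c=c or d[n];px=np.atleast_2d(px).astype(float);K=c["mtx"];T=c["extrinsics"]
    r=np.c_[(px[:,0]-K[0,2])/K[0,0],-(px[:,1]-K[1,2])/K[1,1],-np.ones(len(px))]@T[:3,:3].T
    return T[:3,3]+r*((z-T[2,3])/r[:,2])[:,None]
def p(n,P,c=None):
    c=c or d[n];T=c["extrinsics"];K=c["mtx"];q=(np.atleast_2d(P)-T[:3,3])@T[:3,:3]
    return np.c_[K[0,0]*q[:,0]/-q[:,2]+K[0,2],K[1,1]*-q[:,1]/-q[:,2]+K[1,2]]
E
python3 - <<'E'
from h import *
np.set_printoptions(precision=1,suppress=True)
A=lambda v:np.degrees(np.arctan2(v[1],v[0]))
o=np.array([232,190])
P=w("top",[[254.4,204.4],[303.8,208],[301.4,238.4],[251,234.8]],45);print(P,P.mean(0));print(A(P[0]-P[1]),A(P[3]-P[2]),A(P[0]-P[3]),A(P[1]-P[2]))
S=w("top",np.array([[215,114],[248,117],[241,200],[208,197]])/5+o,45);print("slot",S,S.mean(0),A(S[0]-S[3]),A(S[1]-S[2]))
B=w("top",np.array([[172,63],[208,78],[175,176],[140,165]])/5+[405,240],77);print("bow",B,B.mean(0),A(B[0]-B[3]),A(B[1]-B[2]))
# lock block top corners (z41): right side
L=w("top",np.array([[385,61],[371,289],[60,38]])/5+o,41);print("blk",L)
R=w("top",np.array([[100,31],[228,70],[176,236],[45,190]])/5+[405,240],22);print("rest",R,R.mean(0),A(R[1]-R[0]),A(R[1]-R[2]))
# scene
s=lambda x,y:[310+x/3,270+(y-300)/3]
Ps=w("scene",[s(136,309),s(277,408),s(200,475),s(49,374)],45);print("plate sc",Ps,Ps.mean(0))
Bs=w("scene",[[235+(442-360)/5,180+(354-300)/5],[235+(530-360)/5,180+(331-300)/5]],77);print("bow sc",Bs,Bs.mean(0))
Bs=w("scene",[[235+(455-360)/5,180+(367-300)/5],[235+(543-360)/5,180+(345-300)/5]],77);print("bow sc",Bs,Bs.mean(0))
E
```

```text
[[629.3  18.8  45. ]
 [620.9 -67.7  45. ]
 [567.7 -63.1  45. ]
 [575.7  24.3  45. ]] [598.4 -21.9  45. ]
84.47622598246664 84.75981309335438 -5.862436530670935 -4.861483763380851
slot [[613.5 -17.4  45. ]
 [612.2 -28.9  45. ]
 [583.1 -26.5  45. ]
 [584.4 -15.   45. ]] [598.3 -21.9  45. ] -4.678268694198163 -4.792411267030976
bow [[ 535.8 -290.3   77. ]
 [ 530.7 -301.6   77. ]
 [ 499.3 -289.5   77. ]
 [ 503.  -278.5   77. ]] [ 517.2 -290.    77. ] -19.800291668890832 -21.070462531121976
blk [[631.8 -76.5  41. ]
 [551.7 -70.9  41. ]
 [642.8  38.2  41. ]]
rest [[ 552.7 -277.7   22. ]
 [ 538.2 -321.3   22. ]
 [ 481.1 -300.6   22. ]
 [ 497.6 -256.3   22. ]] [ 517.4 -289.    22. ] -108.39445781187749 -19.938527626580278
plate sc [[561.  -60.9  45. ]
 [575.4  24.8  45. ]
 [629.3  21.6  45. ]
 [621.9 -63.7  45. ]] [596.9 -19.5  45. ]
bow sc [[ 532.9 -296.7   77. ]
 [ 503.1 -285.2   77. ]] [ 518.  -290.9   77. ]
bow sc [[ 536.  -287.2   77. ]
 [ 507.  -275.2   77. ]] [ 521.5 -281.2   77. ]
```

Call:
{"method": "play_rows", "body": {"moves": [[[4.28,-2.64,0],[0,0,0]],[[4.28,-2.64,0],[0,0,0]],[[4.28,-2.64,0],[0,0,0]],[[4.28,-2.64,0],[0,0,0]],[[4.28,-2.64,0],[0,0,0]],[[4.28,-2.64,0],[0,0,0]],[[4.28,-2.64,0],[0,0,0]],[[4.28,-2.64,0],[0,0,0]],[[4.28,-2.64,0],[0,0,0]],[[4.28,-2.64,0],[0,0,0]],[[0,0,0],[0,0,-10.7]],[[0,0,0],[0,0,-10.7]],[[0,0,0],[0,0,-10.7]],[[0,0,0],[0,0,-10.7]],[[0,0,0],[0,0,-10.7]],[[0,0,0],[0,0,-10.7]],[[0,0,0],[0,0,-10.7]],[[0,0,0],[0,0,-10.7]],[[0,0,0],[0,0,-10.7]],[[0,0,0],[0,0,-10.7]]], "grip": 0.5}}

```text
time: 2.6
eef_pos: [517.1, -290.2, 252.0]
ee_rot: [-3.141, -0.001, 2.127]
wrist_force: [0.4, -0.1, -0.1]
grip_width: 44.5
gripper_force: 0.0
```

Call:
{"method": "play_rows", "body": {"moves": [[[0,0,0],[0,0,-10.7]],[[0,0,0],[0,0,-10.7]],[[0,0,0],[0,0,-10.7]],[[0,0,0],[0,0,-6.1]],[[0,0,0],[0,0,0]],[[0,0,0],[0,0,0]]]}}

```text
time: 3.35
eef_pos: [517.3, -290.3, 252.4]
ee_rot: [3.141, -0.001, 2.786]
wrist_force: [-0.8, 0.5, 0.1]
grip_width: 44.3
gripper_force: 0.0
```

Call:
{"method": "play_rows", "body": {"moves": [[[0,0,3],[0,0,0]],[[0,0,3],[0,0,0]],[[0,0,3],[0,0,0]],[[0,0,3],[0,0,0]],[[0,0,3],[0,0,0]],[[0,0,2],[0,0,0]],[[0,0,1.5],[0,0,0]],[[0,0,1.04],[0,0,0]],[[0,0,0],[0,0,0]],[[0,0,0],[0,0,0]]]}}

```text
time: 4.6
eef_pos: [518.1, -290.7, 58.1]
ee_rot: [-3.141, 0.001, 2.788]
wrist_force: [-0.0, 0.2, -0.5]
grip_width: 44.1
gripper_force: 0.0
```

Call:
{"method": "play_rows", "body": {"moves": [[[0,0,0],[0,0,0]],[[0,0,0],[0,0,0]],[[0,0,0],[0,0,0]],[[0,0,0],[0,0,0]],[[0,0,0],[0,0,0]],[[0,0,0],[0,0,0]],[[0,0,0],[0,0,0]],[[0,0,0],[0,0,0]]], "grip": 1, "newtons": 12}}

```text
time: 5.6
eef_pos: [517.6, -290.5, 57.5]
ee_rot: [-3.142, 0.0, 2.788]
wrist_force: [-0.4, 0.6, 2.8]
grip_width: 11.8
gripper_force: 11.9
```

Call:
{"method": "play_rows", "body": {"moves": [[[0,0,0],[0,0,0]],[[0,0,0],[0,0,0]],[[0,0,-1],[0,0,0]],[[0,0,-1.5],[0,0,0]],[[0,0,-2],[0,0,0]],[[0,0,-2.5],[0,0,0]],[[0,0,-2.3],[0,0,0]],[[0.25,4,0],[0,0,0]],[[0.25,4,0],[0,0,0]],[[0.25,4,0],[0,0,0]],[[0.25,4,0],[0,0,0]],[[0.25,4,0],[0,0,0]],[[0.25,4,0],[0,0,0]],[[0.28,4.02,0],[0,0,0]],[[0,0,0],[0,0,-7.6]],[[0,0,0],[0,0,-7.7]],[[0,0,0],[0,0,0]],[[0,0,0],[0,0,0]],[[0,0,0],[0,0,0]]], "newtons": 40}}

```text
time: 7.98
eef_pos: [597.8, -21.5, 150.7]
ee_rot: [3.142, 0.0, 3.054]
wrist_force: [0.5, 1.6, -1.0]
grip_width: 11.7
gripper_force: 39.9
```

Run:
```python
from h import *
from plant import manip
import cv2
c={n:manip.read_camera(n) for n in("scene","top")};pickle.dump(c,open("cam1.pkl","wb"))
o=manip.observe();print(o["eef_pos"],o["ee_rot"],o["wrist_force"],o["grip_width"])
s=c["scene"]["frame"][200:350,290:440,::-1];t=c["top"]["frame"][170:270,220:340,::-1]
s=cv2.resize(s,None,fx=4,fy=4,interpolation=2)
cv2.imwrite("pics/c1.png",cv2.convertScaleAbs(s,alpha=1.6))
```

```text
[597.76209715 -21.51959178 150.42724516] [-3.14159213e+00  3.88434106e-05  3.05402287e+00] [-0.40297297 -0.16563842 -0.74577394] 11.595492673889217
```

View pics/c1.png

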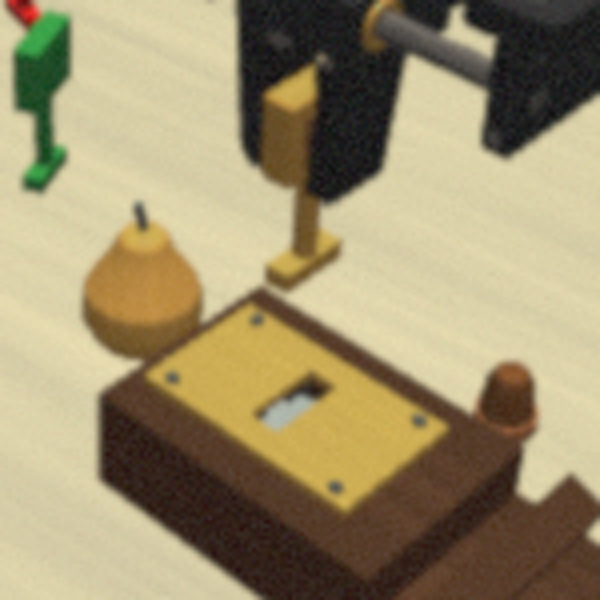

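The scene view shows the T-head hanging over the plate, spanning (266,266) to (340,244) in the crop. The slot's corners are at about (256,414), (312,374), (332,386) and (275,432). I'll compare these with projections of the model.

Run:
```python
from h import *
import cv2
np.set_printoptions(precision=1,suppress=True)
c=pickle.load(open("cam1.pkl","rb"))
a=np.radians(-5.0);R=np.array([[np.cos(a),-np.sin(a)],[np.sin(a),np.cos(a)]])
def box(cx,cy,lx,ly,z):
    q=np.array([[1,1],[1,-1],[-1,-1],[-1,1]])*[lx/2,ly/2]@R.T+[cx,cy];return np.c_[q,np.full(4,z)]
s=c["scene"]["frame"][200:350,290:440,::-1];s=cv2.convertScaleAbs(cv2.resize(s,None,fx=4,fy=4,interpolation=2),alpha=1.6)
def dr(P,col):
    q=(p("scene",P,c["scene"])-[290,200]+.5)*4;print(q.tolist());cv2.polylines(s,[np.round(q*8).astype(int)],True,col,1,cv2.LINE_AA,3)
k=(597.8,-21.5)
dr(box(*k,26,9,106),(0,0,255));dr(box(*k,26,9,99),(255,0,0));dr(box(598.3,-21.9,30,11.5,45),(0,0,255))
dr(box(598.3,-21.9,52,86,45),(255,0,0));dr(box(*k,34,12,170),(0,0,255))
cv2.imwrite("pics/c2.png",np.hstack([s[:,:]]))
t=c["top"]["frame"][170:270,220:340,::-1]
```

```text
[[288.52251620719153, 278.7685581421799], [266.2143999242435, 265.53587495610896], [320.87789074389616, 228.76695539515936], [343.107690040036, 241.35358682302126]]
[[287.2507842746613, 296.4682011888319], [265.10757172207013, 283.171930709814], [319.4303920839902, 246.22056783984317], [341.49693962855963, 258.8720360148718]]
[[274.9321258256016, 430.40851446388933], [248.17520951749066, 412.8408153897776], [308.05147974429656, 368.9625376311519], [334.71315394754583, 385.5987537744136]]
[[343.0656660125321, 508.30758467274086], [142.44615735267212, 374.01613056655606], [246.6107597827347, 302.8334247661728], [445.97066497805554, 425.0048540749881]]
[[295.88233187425794, 112.38847392077275], [263.94843064584006, 95.59237525371395], [339.80529883423856, 50.399233181418936], [371.57229904190126, 66.06157074230066]]
```

View pics/c2.png

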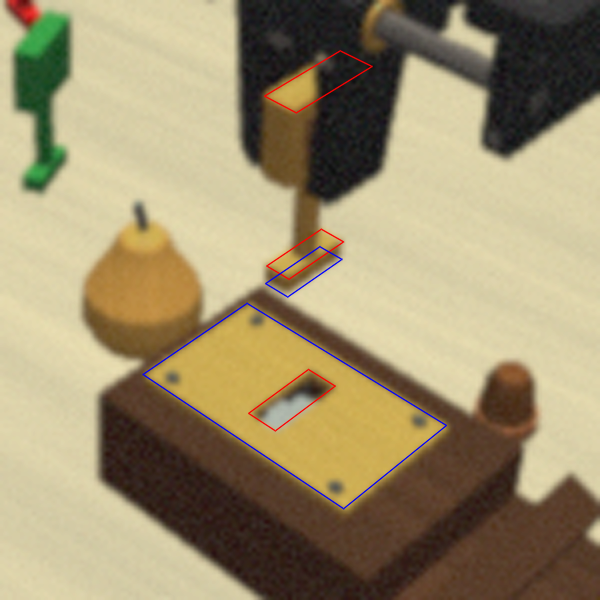

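Call:
{"method": "play_rows", "body": {"moves": [[[-0.04,0.08,2],[0,0,0]],[[0,0,1.5],[0,0,0]],[[0,0,1],[0,0,0]],[[0,0,0.4],[0,0,0]],[[0,0,0.1],[0,0,0]],[[0,0,0.1],[0,0,0]],[[0,0,0.1],[0,0,0]],[[0,0,0],[0,0,0]],[[0,0,0],[0,0,0]]]}}

```text
time: 9.2
eef_pos: [598.4, -20.6, 98.5]
ee_rot: [3.142, 0.0, 3.055]
wrist_force: [0.2, -0.3, -0.4]
grip_width: 11.5
gripper_force: 39.9
```

Call:
{"method": "play_rows", "body": {"moves": [[[0,0,0.1],[0,0,0]],[[0,0,0.1],[0,0,0]],[[0,0,0],[0,0,0]]]}}

```text
time: 9.57
eef_pos: [598.1, -20.6, 96.1]
ee_rot: [-3.142, -0.0, 3.055]
wrist_force: [0.5, -0.1, -0.4]
grip_width: 11.8
gripper_force: 39.9
```

Call:
{"method": "play_rows", "body": {"moves": [[[0,0,0.1],[0,0,0]],[[0,0,0],[0,0,0]]]}}

```text
time: 9.82
eef_pos: [598.2, -20.6, 95.2]
ee_rot: [3.142, -0.0, 3.055]
wrist_force: [-0.2, 0.5, -1.2]
grip_width: 11.5
gripper_force: 39.9
```

Call:
{"method": "play_rows", "body": {"moves": [[[0,0,0.1],[0,0,0]],[[0,0,0],[0,0,0]]]}}

```text
time: 10.07
eef_pos: [598.2, -20.6, 94.2]
ee_rot: [3.142, -0.0, 3.055]
wrist_force: [0.0, -0.1, -0.1]
grip_width: 11.3
gripper_force: 39.9
```

Call:
{"method": "play_rows", "body": {"moves": [[[0,0,0.1],[0,0,0]],[[0,0,0],[0,0,0]]]}}

```text
time: 10.32
eef_pos: [598.2, -20.6, 93.2]
ee_rot: [-3.142, -0.0, 3.055]
wrist_force: [0.4, 0.6, -2.1]
grip_width: 11.6
gripper_force: 39.9
```

Call:
{"method": "play_rows", "body": {"moves": [[[0,0,0.1],[0,0,0]],[[0,0,0],[0,0,0]]]}}

```text
time: 10.58
eef_pos: [598.2, -20.6, 92.2]
ee_rot: [-3.142, -0.0, 3.055]
wrist_force: [-0.0, -0.5, -0.4]
grip_width: 11.5
gripper_force: 39.9
```

Call:
{"method": "play_rows", "body": {"moves": [[[0,0,0.1],[0,0,0]],[[0,0,0],[0,0,0]]]}}

```text
time: 10.82
eef_pos: [598.2, -20.6, 91.2]
ee_rot: [3.142, -0.0, 3.055]
wrist_force: [-0.4, -0.4, -0.6]
grip_width: 11.7
gripper_force: 39.9
```

Call:
{"method": "play_rows", "body": {"moves": [[[0,0,0.1],[0,0,0]],[[0,0,0],[0,0,0]]]}}

```text
time: 11.08
eef_pos: [598.2, -20.6, 90.2]
ee_rot: [3.142, -0.0, 3.055]
wrist_force: [-0.2, -0.0, -0.7]
grip_width: 11.5
gripper_force: 39.9
```

In the slot without contact. On to the spring.

Call:
{"method": "play_rows", "body": {"moves": [[[0,0,0.1],[0,0,0]],[[0,0,0.1],[0,0,0]],[[0,0,0],[0,0,0]]]}}

```text
time: 11.45
eef_pos: [598.2, -20.6, 88.1]
ee_rot: [-3.142, -0.0, 3.055]
wrist_force: [0.3, 0.4, -1.2]
grip_width: 11.2
gripper_force: 39.9
```

Call:
{"method": "play_rows", "body": {"moves": [[[0,0,0.1],[0,0,0]],[[0,0,0.1],[0,0,0]],[[0,0,0],[0,0,0]]]}}

```text
time: 11.82
eef_pos: [598.5, -20.6, 86.7]
ee_rot: [3.142, 0.0, 3.055]
wrist_force: [-0.9, 1.0, 2.0]
grip_width: 12.0
gripper_force: 39.9
```

Call:
{"method": "play_rows", "body": {"moves": [[[0,0,0.1],[0,0,0]],[[0,0,0.1],[0,0,0]],[[0,0,0],[0,0,0]]]}}

```text
time: 12.2
eef_pos: [598.5, -20.6, 84.4]
ee_rot: [3.142, 0.0, 3.055]
wrist_force: [-0.5, -0.8, 2.7]
grip_width: 11.6
gripper_force: 39.9
```

Call:
{"method": "play_rows", "body": {"moves": [[[0,0,0.1],[0,0,0]],[[0,0,0.1],[0,0,0]],[[0,0,0.1],[0,0,0]],[[0,0,0.1],[0,0,0]],[[0,0,0],[0,0,0]],[[0,0,0],[0,0,0]]]}}

```text
time: 12.95
eef_pos: [598.4, -20.6, 80.5]
ee_rot: [3.142, 0.0, 3.055]
wrist_force: [-1.0, -0.0, 4.3]
grip_width: 11.7
gripper_force: 39.9
```

Call:
{"method": "play_rows", "body": {"moves": [[[0,0,0.06],[0,0,0]],[[0,0,0],[0,0,5]],[[0,0,0],[0,0,5]],[[0,0,0],[0,0,5]],[[0,0,0],[0,0,5]],[[0,0,0],[0,0,0]]]}}

```text
time: 13.7
eef_pos: [598.7, -20.6, 79.9]
ee_rot: [3.141, 0.001, 2.707]
wrist_force: [-1.7, 0.1, 4.4]
grip_width: 11.6
gripper_force: 39.9
```

```bash
python3 -c "
from plant import manip
o=manip.observe();print(o['eef_pos'],o['ee_rot'],o['wrist_force'],o['torque'])"
```

```text
[598.67559761 -20.63276847  79.93626764] [3.14130917e+00 8.66671478e-04 2.70693000e+00] [-1.69213426  0.07852324  4.43577807] [ 0.00866666 -0.18871596 -0.0639833 ]
```

Call:
{"method": "play_rows", "body": {"moves": [[[0,0,0],[0,0,6]],[[0,0,0],[0,0,6]],[[0,0,0],[0,0,6]],[[0,0,0],[0,0,6]],[[0,0,0],[0,0,6]],[[0,0,0],[0,0,6]],[[0,0,0],[0,0,6]],[[0,0,0],[0,0,6]],[[0,0,0],[0,0,6]],[[0,0,0],[0,0,0]]]}}

```text
time: 14.95
eef_pos: [598.5, -20.6, 79.8]
ee_rot: [3.141, 0.0, 1.766]
wrist_force: [0.0, -0.7, 4.2]
grip_width: 11.6
gripper_force: 39.9
```

```bash
python3 -c "
from plant import manip
o=manip.observe();print(o['eef_pos'],o['ee_rot'],o['wrist_force'],o['torque'])"
```

```text
[598.47542986 -20.5979704   79.83829912] [3.14114808e+00 1.01507300e-04 1.76590376e+00] [ 0.04511792 -0.68890508  4.16185396] [-0.07196117 -0.10354113 -0.02779924]
```

Call:
{"method": "play_rows", "body": {"moves": [[[0,0,0],[0,0,5]],[[0,0,0],[0,0,5]],[[0,0,0],[0,0,3]],[[0,0,0],[0,0,2]],[[0,0,0],[0,0,0]],[[0,0,0],[0,0,0]]]}}

```text
time: 15.7
eef_pos: [598.4, -20.6, 79.8]
ee_rot: [3.141, -0.0, 1.503]
wrist_force: [-0.2, -0.2, 5.3]
grip_width: 11.4
gripper_force: 39.9
```

```bash
python3 -c "
from plant import manip
o=manip.observe();print(o['eef_pos'],o['ee_rot'],o['wrist_force'],o['torque'])"
```

```text
[598.35742609 -20.57084557  79.76569493] [ 3.14140687e+00 -2.98926612e-05  1.50286363e+00] [-0.24663016 -0.23175008  5.29899812] [-0.04237154 -0.02708697  0.035578  ]
```

Call:
{"method": "play_rows", "body": {"moves": [[[0,0,0],[0,0,1.2]],[[0,0,0],[0,0,0]],[[0,0,-0.1],[0,0,0]],[[0,0,-0.1],[0,0,0]],[[0,0,-0.1],[0,0,0]],[[0,0,-0.1],[0,0,0]],[[0,0,0],[0,0,0]]]}}

```text
time: 16.58
eef_pos: [598.3, -20.6, 83.7]
ee_rot: [3.142, 0.0, 1.481]
wrist_force: [0.6, 0.5, 3.6]
grip_width: 11.7
gripper_force: 39.9
```

```bash
python3 -c "
from plant import manip
o=manip.observe();print(o['eef_pos'],o['ee_rot'],o['wrist_force'],o['torque'])"
```

```text
[598.25515577 -20.56761303  83.69029248] [3.14158625e+00 1.61178077e-05 1.48080770e+00] [0.56242098 0.49356772 3.63703715] [-0.03178009 -0.20943726  0.02559222]
```

Call:
{"method": "play_rows", "body": {"moves": [[[0,0,-0.05],[0,0,0]],[[0,0,-0.05],[0,0,0]],[[0,0,0],[0,0,0]]]}}

```text
time: 16.95
eef_pos: [598.2, -20.6, 84.7]
ee_rot: [-3.142, 0.0, 1.481]
wrist_force: [0.5, 0.0, 3.7]
grip_width: 11.7
gripper_force: 39.9
```

Call:
{"method": "play_rows", "body": {"moves": [[[0,0,-0.05],[0,0,0]],[[0,0,0],[0,0,0]]]}}

```text
time: 17.2
eef_pos: [598.2, -20.6, 85.2]
ee_rot: [-3.141, 0.0, 1.481]
wrist_force: [0.8, -0.1, 2.9]
grip_width: 11.6
gripper_force: 39.9
```

Call:
{"method": "play_rows", "body": {"moves": [[[0,0,-0.04],[0,0,0]],[[0,0,0],[0,0,0]]]}}

```text
time: 17.45
eef_pos: [598.2, -20.6, 85.4]
ee_rot: [-3.141, -0.0, 1.481]
wrist_force: [0.7, 1.1, 1.1]
grip_width: 11.5
gripper_force: 39.9
```

Call:
{"method": "play_rows", "body": {"moves": [[[0,0,0],[0,0,0]],[[0,0,0],[0,0,0]],[[0,0,0],[0,0,0]]], "newtons": 4}}

```text
time: 17.82
eef_pos: [598.1, -20.6, 85.5]
ee_rot: [-3.141, 0.0, 1.481]
wrist_force: [1.1, -1.2, 1.3]
grip_width: 12.0
gripper_force: 4.0
```

Call:
{"method": "play_rows", "body": {"moves": [[[0,0,0],[0,0,0]],[[0,0,0],[0,0,0]],[[0,0,0],[0,0,0]],[[0,0,0],[0,0,0]],[[0,0,0],[0,0,0]],[[0,0,0],[0,0,0]]], "grip": 0.5}}

```text
time: 18.58
eef_pos: [598.3, -20.6, 85.6]
ee_rot: [-3.142, -0.0, 1.481]
wrist_force: [-0.3, -0.6, -0.4]
grip_width: 43.7
gripper_force: 0.0
```

Call:
{"method": "play_rows", "body": {"moves": [[[0,0,-0.5],[0,0,0]],[[0,0,-1.5],[0,0,0]],[[0,0,-2.5],[0,0,0]],[[0,0,-4],[0,0,0]],[[0,0,-4],[0,0,0]],[[0,0,-3],[0,0,0]],[[0,0,0],[0,0,0]],[[0,0,0],[0,0,0]],[[0,0,0],[0,0,0]]]}}

```text
time: 19.7
eef_pos: [597.1, -20.5, 238.5]
ee_rot: [-3.138, 0.0, 1.481]
wrist_force: [0.5, 0.9, -0.8]
grip_width: 44.0
gripper_force: 0.0
```

Run:
```python
from plant import manip
import cv2
f=manip.read_camera("scene")["frame"][200:350,290:440,::-1]
cv2.imwrite("pics/end.png",cv2.convertScaleAbs(cv2.resize(f,None,fx=4,fy=4,interpolation=2),alpha=1.6))
```

```text
(no output)
```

View pics/end.png

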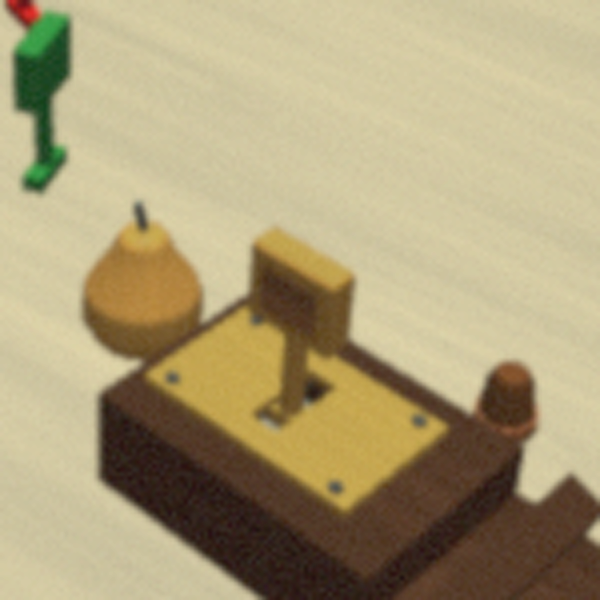

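The key stands upright in the slot, with its bow at (300,290) crosswise to the slot. The pear and the bronze thimble have not moved.

```bash
python3 -c "
from plant import manip
print(manip.finish_job())"
```

```text
the job is handed in; nothing more can be done
None
```

The brass key is turned 90° and standing upright in the card stand's lock, released and seated by the spring, and I've handed the job in at about 20 s; no verdict came back.

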